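Tip a finished glass marble from a spouted scoop into a necked jar

TASK

Take the spouted scoop by its upright grip and, keeping it level, rest the spout just inside the mouth of the largest necked jar (not the wide dish or the little jar). Then tip the scoop so that the marble rolls out of the spout into the jar, without knocking the jar over, and set the scoop back down on the bench, standing flat on its feet.

Things in the scene. Friction and masses are not known exactly. Their poses are not given: they have to be found in the camera images.
- scoop_grip (a point): Centre of the upright wooden grip, 36 mm (x) by 14 mm thick (y, pinch here) by 48 mm high, at the back of a loose aluminium scoop (0.18 kg). x points to the spout, z up. The feet are 58 mm below this point. The open tray ahead of it is 52 mm wide, narrowing to 26; its floor climbs 12 degrees to the front, so the marble stays back until tipped nose-down beyond that; 35 to 45 degrees empties it.
- spout (a point): Centre of the outlet of the scoop's hooded spout, bent down 40 degrees; 26 mm square outside. Axes as the grip's. It lies 155 mm ahead (x) of the grip centre and 35 mm below it; its lower lip is 10 mm below and 7 mm behind this point. Scoop level and this point at rim height: the lip is 10 mm inside the mouth and nothing touches; about 7 mm lower the tray rests on the rim.
- jar_mouth (a point): Centre of the mouth, at rim height, of the largest necked jar: loose green glass, 110 mm high, 0.45 kg, body 86 mm across, neck 58 mm outside, mouth 50 mm inside, hollow to the foot, z up. Two others of the same glass stand near, in any order: a wide dish 58 mm high without a neck, and a little necked jar 70 mm high, 60 mm across, with a 26 mm mouth.
- marble_center (a point): Centre of the loose blue glass marble, 16 mm across, 12 g, which starts at the back of the scoop's tray.
Mind the look-alikes: they are no part of the job. Leave any purple look-alike of the part that bears scoop_grip alone.

How it is judged:
By the outcome, as a careful person would: the job done as asked, in the order asked, and still so for the second after the job is handed in, with the robot touching nothing.
It also fails if it takes over 69 s, if anything falls off the work surface, if the arm or the gripper's body presses on something with over 40 N, if the wrist force passes 120 N, or if a joint passes its speed limit or range.

ROBOT

A 6-joint arm with a two-finger parallel gripper is mounted at the origin on the work surface. World frame = base frame: x ahead of the robot, y to its left, z up, the work surface at z = 0. Lengths are in mm, angles in rad, forces in N, time in s.
With the tool pointing down it reaches from about 350 to 975 mm from the base axis. Payload 7.1 kg.
Tool frame: the origin (TCP) lies midway between the tips of the shut fingers; the grasp point (between the pads) lies 19 mm behind it (ctrl.grasp_offset is the distance from the TCP to the grasp point, in mm); z points along the fingers, y is the line along which they close (so a half turn about z gives the same grasp; the last joint's range is limited). The gripper opens to 88 mm and grips with 3 to 60 N. Pads are 20 mm wide; open, the fingers measure 115 mm over their backs; the gripper's body (75 mm by 178 mm) begins 61 mm behind the grasp point.
Start: joints at [1.202, 0.423, 1.63, -0, 1.089, -0.019], TCP at [214.162, 587.145, 222.675] pointing down, gripper open.
Joint ranges: [-3, 3], [-0.9, 2.11], [0.09, 2.58], [-1.31, 4.45], [0.11, 2.69], [-2.54, 2.54]. Speed limits (rad/s): [2.39, 2.39, 3.01, 3.14, 3.14, 3.14].

INTERFACE

Orientations are given as a rotation vector (axis times angle).
In Python, from workcell import sensors, viewer, ctrl gives the robot as it stands. The module is installed in compiled form; this text tells all that it offers.
- The arm moves only by the shell command python3 -m handwheel 'ROWS'. ROWS is JSON, a list of rows, each a list of 7 numbers: the shift along the tool's x, y, z in mm, then the turn, a rotation vector about the tool's x, y, z in rad, then the closure, from 0 (fully open) to 1 (shut). In form: [[x, y, z, rx, ry, rz, jaw], ...]. A call has 1 to 10 rows; each row shifts and turns the commanded pose from where the row before left it, along the tool's axes as they then stand; what a row does not reach is not made up. A row lasts 1/8 s, in which the tool goes at most 62.5 mm and 10.7 degrees, less where a joint would pass 70% of its speed; a pose out of reach is approached as far as the arm can. A call is refused whole if a number of a shift passes 62.5 or a number of a turn 0.188, either way. A call with a gripper value outside its range is refused whole. The fingers move at their own pace and stop on an object; the grip force is fixed at half the most. Time passes only in rows, so rows that do not move let the fingers close. It gives the time, the measured TCP pose, the force, the opening and the grip force at its end, in the units of the state.
- sensors.get_obs(): the state, without advancing time (a new reading comes with each control period).
- viewer.get_image(name): name is "side" or "top"; returns a dict with "frame" (400x640x3 uint8, blue, green, red), "fov_y" (degrees; the focal length in pixels is half the picture's height over the tangent of half this angle, whatever the lens; pixels are square), "cx", "cy" (the principal point, pixels), "R" (3x3) and "t" (3): a world point X has camera coordinates R X + t. Camera axes: x right, y down, z forward; pixel columns grow to the right and rows downward; lengths in mm; the calibration is good to about 2 mm. A picture is of the moment at which its call begins. There is no depth.
- ctrl.close_job(): hands the job in; it is judged then, once.
The state is a dict: "t": time; "qpos": joint angles; "qvel": joint speeds; "joint_torque": joint torques, N m; "ee_pos": TCP position; "orientation": TCP orientation; "ft_force": force on the tool from outside, world axes, zero at the start; "moment": the same for the moment, N m; "width": finger opening in mm; "grasp_force": force on a finger pad.
Only numpy, scipy, OpenCV 4.12 (cv2) and the standard library are available. Lean on these libraries where they do the work, as an engineer would, in place of code of your own. Each camera call takes 0.05 s, during which the arm holds its last target. There are 200 camera calls.

## Working session

There is one attempt and no reset: what is moved stays moved. The work goes in short steps, Python scripts to look and compute and a shell command to move; the robot and the scene stay as the last step left them, time stands still between calls to the robot, and variables do not carry over. Pictures are saved under pics/ and viewed, at most 14 in all, crops included, and the job is handed in when it is done.

```bash
mkdir -p pics
cat > h.py <<'E'
import numpy as np, cv2
from workcell import sensors, viewer, ctrl
from scipy.spatial.transform import Rotation as Ro
def cam(n):
    im=viewer.get_image(n); im['f']=200/np.tan(np.radians(im['fov_y'])/2); return im
def ray(im,u,v):
    R=np.array(im['R']);t=np.array(im['t'])
    return -R.T@t, R.T@np.array([(u-im['cx'])/im['f'],(v-im['cy'])/im['f'],1])
def onz(im,u,v,z):
    c,d=ray(im,u,v); return c+d*(z-c[2])/d[2]
def proj(im,X):
    p=np.array(im['R'])@np.array(X,float)+np.array(im['t']); return p[:2]/p[2]*im['f']+[im['cx'],im['cy']]
def tri(a,ua,b,ub):
    c1,d1=ray(a,*ua);c2,d2=ray(b,*ub)
    s=np.linalg.lstsq(np.c_[d1,-d2],c2-c1,rcond=None)[0]
    p,q=c1+s[0]*d1,c2+s[1]*d2; return (p+q)/2,np.linalg.norm(p-q)
E
python3 - <<'E'
from h import *
for n in('side','top'):
    im=cam(n);print(n,im['fov_y'],im['cx'],im['cy'],ray(im,im['cx'],im['cy']))
    cv2.imwrite(f'pics/{n}0.png',im['frame'])
o=sensors.get_obs();print(o['t'],o['ee_pos'],o['orientation'],o['width'],Ro.from_rotvec(o['orientation']).as_matrix())
E
```

```text
side 51.5018127142572 317.69161994527286 200.32663591006914 (array([ 448.11172218, -738.35248765,  913.72766188]), array([ 0.01343835,  0.61734021, -0.78658151]))
top 44.54448529973568 314.28064659931783 196.1787124661501 (array([ 338.81800916,  -75.75895678, 1288.79446771]), array([ 0.09801436,  0.01918999, -0.99499996]))
0.1 [213.99666687 586.683667   221.96700195] [-5.46596280e-01 -3.09342987e+00  2.16592151e-03] 87.84466678072232 [[-9.39447670e-01  3.42692056e-01 -4.78777612e-04]
 [ 3.42692391e-01  9.39446749e-01 -1.31573787e-03]
 [-1.10684628e-06 -1.40014032e-03 -9.99999020e-01]]
```

View pics/side0.png

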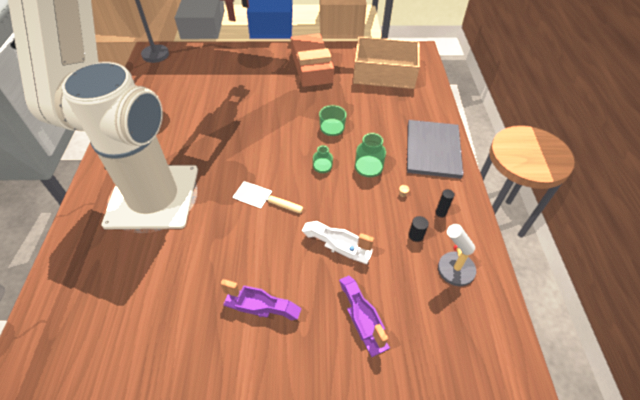

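View pics/top0.png

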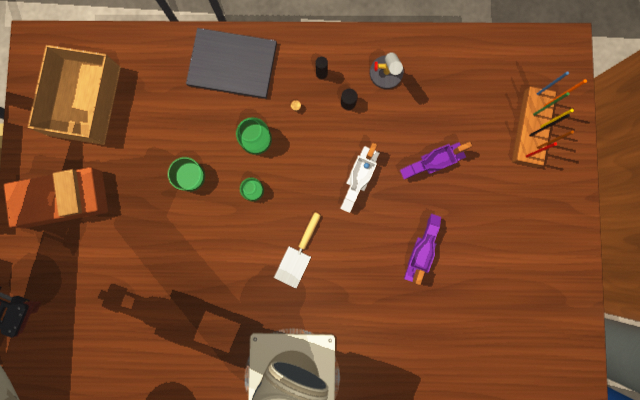

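The aluminium scoop is at about (360,180) in top and (338,243) in side. Its spout points toward the robot. The largest jar is at (253,135) in top and (371,152) in side. I'll enlarge both views.

Run:
```python
from h import *
a=cv2.imread('pics/side0.png');b=cv2.imread('pics/top0.png')
A=cv2.resize(a[125:275,290:390],None,fx=4,fy=4,interpolation=2)
B=cv2.resize(b[105:225,230:390],None,fx=5,fy=5,interpolation=2)
cv2.imwrite('pics/c1.png',A);cv2.imwrite('pics/c2.png',B)
```

```text
(no output)
```

View pics/c1.png

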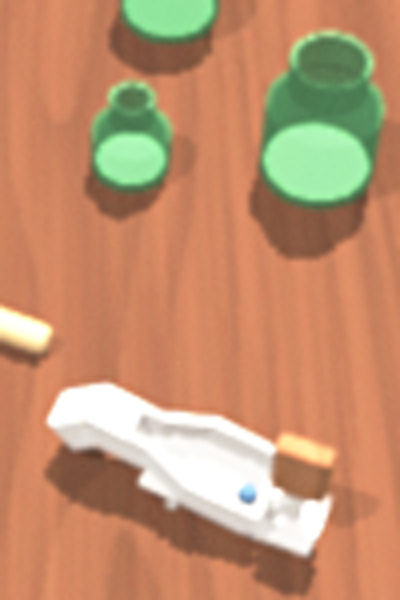

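View pics/c2.png

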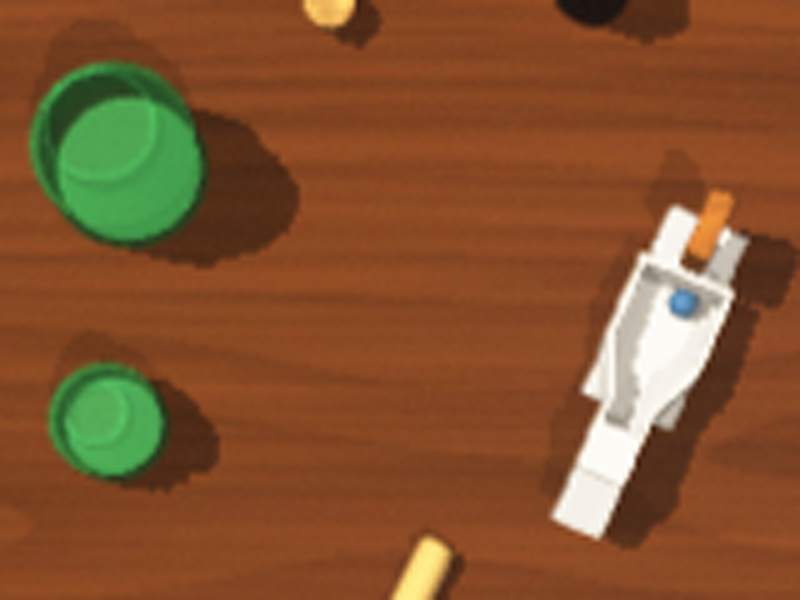

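```bash
cat >> h.py <<'E'
def go(X,grasp=True):
    "tool-frame shift to bring grasp point (or TCP) to X"
    o=sensors.get_obs();M=Ro.from_rotvec(o['orientation']).as_matrix()
    p=np.array(o['ee_pos'])-(M[:,2]*ctrl.grasp_offset if grasp else 0)
    return M.T@(np.array(X)-p)
E
python3 - <<'E'
from h import *
s=cam('side');t=cam('top')
S=lambda u,v:(290+u/4,125+v/4)
T=lambda u,v:(230+u/5,105+v/5)
print('jar',tri(s,S(331,60),t,T(103,128)),onz(s,*S(331,60),110),onz(t,*T(103,128),110))
g=tri(s,S(307,449),t,T(711,224));print('grip',g,onz(s,*S(307,449),82),onz(t,*T(711,224),82))
# spout hood: end edge midpoint, spout outlet top edge ~ z 23+10
e=onz(t,*T(578,528),25);print('spout',e)
d=e-g[0];print(np.degrees(np.arctan2(d[1],d[0])),np.hypot(*d[:2]))
# tray back edge corners / spout edge direction 
for a,b in (((553,520),(600,540)),((640,257),(732,295))):
    v=onz(t,*T(*b),40)-onz(t,*T(*a),40);print(np.degrees(np.arctan2(v[1],v[0]))+270)
print('little',onz(t,*T(100,415),70),'cap',onz(t,296,105,20))
print(go([*g[0][:2],60]), ctrl.grasp_offset)
E
```

```text
jar (array([617.40291826, 106.63632015, 107.59531884]), np.float64(2.731817616247079)) [618.28906338 104.48104021 110.        ] [615.4360647  106.18220257 110.        ]
grip (array([ 577.60693021, -196.17349792,   77.86520603]), np.float64(1.5017927563053297)) [ 577.72102836 -198.72473654   82.        ] [ 576.03001646 -195.78833506   82.        ]
spout [ 426.75369163 -133.04388494   25.        ]
157.29148734525285 163.52995940976953
157.5686708090439
157.82404040269265
little [477.6200227 109.9421538  70.       ] cap [707.10878568   0.75822583  20.        ]
[-609.90541188 -610.88895658  181.44341632] 18.700000000000003
```

Fixes: grip at about (577,-196), heading about 157.5°, jar mouth at about (616.5,105.5). Now I move above the grip.

```bash
python3 -m handwheel '[[-40,-40,0,0,0,0,0],[-40,-40,0,0,0,0,0.3],[-40,-40,0,0,0,0,0.5],[-40,-40,0,0,0,0,0.5],[-40,-40,0,0,0,0,0.5],[-40,-40,0,0,0,0,0.5],[-40,-40,0,0,0,0,0.5],[-40,-40,0,0,0,0,0.5],[-40,-40,0,0,0,0,0.5],[-40,-40,0,0,0,0,0.5]]' | tail -c 600; python3 -m handwheel '[[-40,-40,0,0,0,0,0.5],[-40,-40,0,0,0,0,0.5],[-40,-40,0,0,0,0,0.5],[-40,-40,0,0,0,0,0.5],[-40,-40,30,0,0,0,0.5],[-9,-10,30,0,0,0.04,0.5],[0,0,0,0,0,0,0.5],[0,0,0,0,0,0,0.5]]' | tail -c 600
python3 - <<'E'
from h import *
o=sensors.get_obs();M=Ro.from_rotvec(o['orientation']).as_matrix()
print(o['t'],o['qpos'],o['ee_pos'],o['width'],np.degrees(np.arctan2(M[1,0],M[0,0])),go([577,-196.5,60]))
fr=cam('top')['frame'];fr2=cam('side')['frame']
A=cv2.resize(fr[130:220,330:410],None,fx=5,fy=5,interpolation=2);B=cv2.resize(fr2[190:280,300:380],None,fx=5,fy=5,interpolation=2)
cv2.imwrite('pics/d.png',np.hstack([A,B]))
E
```

```text
t: 1.45
ee_pos: [453.4, 72.5, 222.8]
orientation: [0.547, 3.093, 0.0]
ft_force: [1.4, 0.2, 0.7]
width: 44.2
grasp_force: 0.0
t: 2.45
ee_pos: [576.6, -192.8, 164.1]
orientation: [0.607, 3.082, 0.0]
ft_force: [-0.2, -1.0, -0.7]
width: 44.2
grasp_force: 0.0
2.45 [-3.42316677e-01  4.69041423e-01  1.71081926e+00  1.90817172e-04
  9.61724845e-01 -1.52444985e+00] [ 576.64990548 -192.80223035  164.06665814] 44.16268628308051 157.72498700326287 [ -1.72563289  -3.3054235  122.76614133]
```

View pics/d.png

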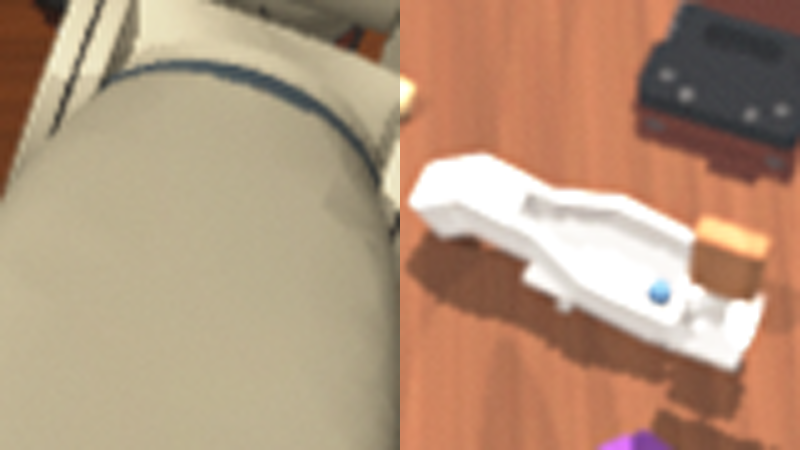

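The side view shows the grip at about (386,239) with the gripper above it and nothing moved. The top view is blocked by the arm. I descend, with about 15 mm clear on each side, and close.

```bash
python3 -m handwheel '[[-1.7,-3.3,20,0,0,-0.004,0.5],[0,0,20,0,0,0,0.5],[0,0,20,0,0,0,0.5],[0,0,20,0,0,0,0.5],[0,0,20,0,0,0,0.5],[0,0,13,0,0,0,0.5],[0,0,10,0,0,0,0.5],[0,0,0,0,0,0,0.5]]' | tail -c 600
python3 - <<'E'
from h import *
print(go([577,-196.5,60]))
fr2=cam('side')['frame']
cv2.imwrite('pics/e.png',cv2.resize(fr2[180:280,290:400],None,fx=5,fy=5,interpolation=2))
E
```

```text
t: 3.55
ee_pos: [576.7, -197.0, 39.7]
orientation: [-0.602, -3.082, -0.0]
ft_force: [-0.2, -0.3, 0.7]
width: 44.1
grasp_force: 0.0
[-0.07060945  0.55389745 -1.56134469]
```

View pics/e.png

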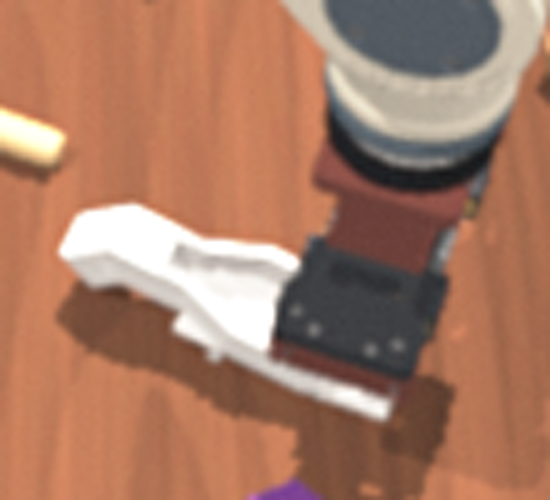

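The gripper straddles the grip with its body over (360,245), and the scoop hasn't moved. Closing, then a gentle lift.

```bash
python3 -m handwheel '[[0,0,0,0,0,0,0.6],[0,0,0,0,0,0,0.7],[0,0,0,0,0,0,0.8],[0,0,0,0,0,0,1],[0,0,0,0,0,0,1],[0,0,0,0,0,0,1],[0,0,0,0,0,0,1]]' | tail -c 600;  python3 -m handwheel '[[0,0,-2,0,0,0,1],[0,0,-5,0,0,0,1],[0,0,-9,0,0,0,1],[0,0,-12,0,0,0,1],[0,0,-12,0,0,0,1],[0,0,-12,0,0,0,1],[0,0,-8,0,0,0,1],[0,0,-4,0,0,0,1],[0,0,0,0,0,0,1],[0,0,0,0,0,0,1]]' | tail -c 600
python3 - <<'E'
from h import *
s=cam('side')
fr2=s['frame']
cv2.imwrite('pics/f.png',cv2.resize(fr2[150:280,280:400],None,fx=4.5,fy=4.5,interpolation=2))
o=sensors.get_obs();M=Ro.from_rotvec(o['orientation']).as_matrix()
G=np.array(o['ee_pos'])-M[:,2]*18.7;print(G)
B=np.c_[M[:,0],-M[:,1],-M[:,2]]   # scoop axes if level
for z in (-2,): 
    g=G+[0,0,z]
    for n,p in dict(spout=[155,0,-35],lip=[148,0,-45],feet=[0,0,-58]).items(): print(n,(proj(s,g+B@np.array(p))-[280,150])*4.5)
E
```

```text
t: 4.47
ee_pos: [577.0, -197.1, 40.5]
orientation: [0.602, 3.083, 0.0]
ft_force: [0.3, 0.2, 1.2]
width: 13.8
grasp_force: 30.0
t: 5.72
ee_pos: [576.7, -197.0, 104.0]
orientation: [-0.602, -3.083, -0.0]
ft_force: [-0.9, -0.7, -1.1]
width: 13.9
grasp_force: 30.0
[ 576.68423602 -196.98199924  122.62025095]
spout [117.58637207 298.90689346]
lip [129.63202722 313.34294135]
feet [384.52665765 409.58205354]
```

View pics/f.png

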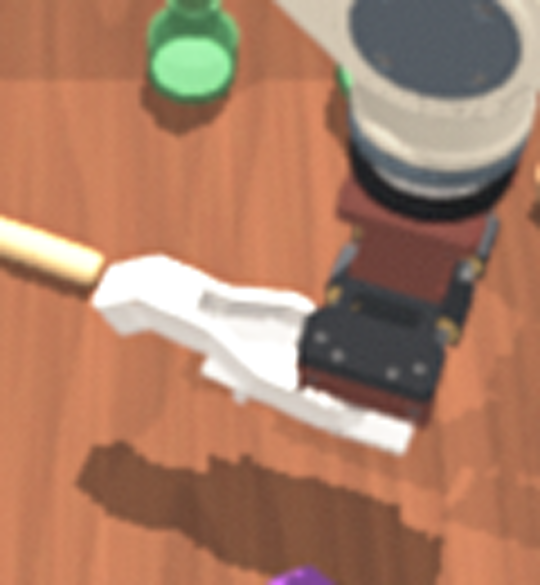

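The scoop is held level, with the outlet near crop (119,302) against a predicted (117,299). Next I lift and carry it above the jar.

```bash
python3 -m handwheel '[[0,0,-4,0,0,0,1],[0,0,-8,0,0,0,1],[0,0,-12,0,0,0,1],[0,0,-12,0,0,0,1],[0,0,-12,0,0,0,1],[0,0,-10,0,0,0,1],[0,0,-6,0,0,0,1],[0,0,-3,0,0,0,1],[0,0,0,0,0,0,1]]' | tail -c 200
python3 - <<'E'
from h import *
h=np.array([np.cos(np.radians(157.5)),np.sin(np.radians(157.5)),0])
J=np.array([616.5,105.5,110]);print(go(J-155*h+[0,0,35+2+40]))
E
```

```text
t: 6.9
ee_pos: [576.9, -197.1, 171.4]
orientation: [-0.602, -3.083, -0.0]
ft_force: [0.6, -0.1, -2.2]
width: 13.8
grasp_force: 30.0
[-77.797608   294.1466657    3.05755797]
```

```bash
python3 -m handwheel '[[-1,4,0,0,0,0,1],[-2.4,9,0,0,0,0,1],[-3.7,14,0,0,0,0,1],[-4.8,18,0,0,0,0,1],[-4.8,18,0,0,0,0,1],[-4.8,18,0,0,0,0,1],[-4.8,18,0,0,0,0,1],[-4.8,18,0,0,0,0,1],[-4.8,18,0,0,0,0,1],[-4.8,18,0,0,0,0,1]]' | tail -c 20; python3 -m handwheel '[[-4.8,18,0,0,0,0,1],[-4.8,18,0,0,0,0,1],[-4.8,18,0,0,0,0,1],[-4.8,18,0,0,0,0,1],[-4.8,18,0,0,0,0,1],[-4.8,18,0,0,0,0,1],[-3.7,14,0,0,0,0,1],[-2.6,10,0,0,0,0,1],[-1.5,6,0,0,0,0,1],[-0.7,3,0,0,0,0,1]]' | tail -c 200
python3 -m handwheel '[[0,0,0,0,0,0,1],[0,0,0,0,0,0,1]]' >/dev/null
python3 - <<'E'
from h import *
h=np.array([np.cos(np.radians(157.5)),np.sin(np.radians(157.5)),0])
J=np.array([616.5,105.5,110]);print(go(J-155*h+[0,0,37]),sensors.get_obs()['qpos'])
a=cam('side')['frame'];b=cam('top')['frame']
A=cv2.resize(a[100:220,310:430],(480,480),interpolation=2)
B=cv2.resize(b[90:170,220:273],(318,480),interpolation=2)
cv2.imwrite('pics/g.png',np.hstack([A,B]))
E
```

```text
0
grasp_force: 30.0
t: 9.4
ee_pos: [759.9, 46.0, 171.3]
orientation: [-0.602, -3.083, 0.0]
ft_force: [-0.8, -0.2, -1.3]
width: 14.2
grasp_force: 30.0
[ 0.2406307   0.57192482 43.1384891 ] [ 4.43021349e-02  6.74401598e-01  1.32286976e+00 -8.80793663e-05
  1.14445166e+00 -1.14028213e+00]
```

View pics/g.png

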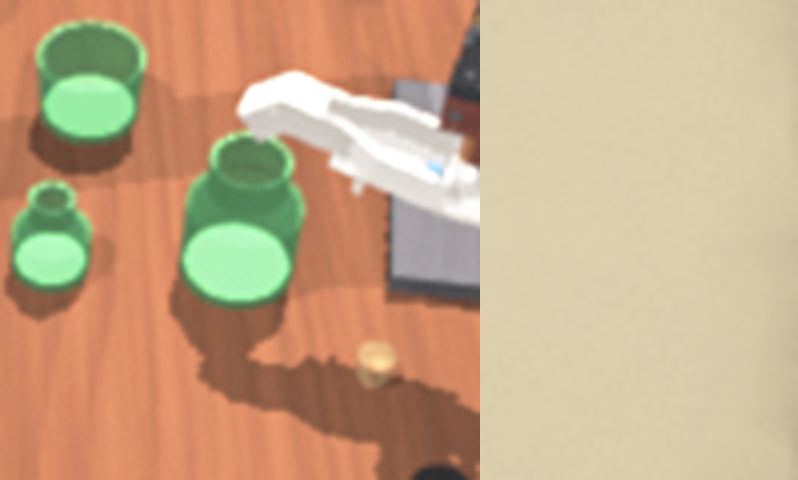

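The marble (blue) is still at the back of the tray. The outlet is near side crop (257,117) and the mouth centre at (252,160). I check that against the projection.

Run:
```python
from h import *
s=cam('side');J=np.array([616.5,105.5,110])
o=sensors.get_obs();M=Ro.from_rotvec(o['orientation']).as_matrix()
g=np.array(o['ee_pos'])-M[:,2]*18.7-[0,0,2]
B=np.c_[M[:,0],-M[:,1],-M[:,2]]
f=lambda X:(proj(s,X)-[310,100])*4
print('mouth',f(J))
for p in ([155,0,-35],[148,13,-45],[148,-13,-45],[162,13,-25],[162,-13,-25]):print(p,g+B@np.array(p),f(g+B@np.array(p)))
```

```text
mouth [248.29566118 158.99623732]
[155, 0, -35] [616.16443875 103.99339414 153.15791786] [254.96590671 113.76844583]
[148, 13, -45] [617.75204266  89.3136035  143.15875488] [257.78534509 139.70393578]
[148, -13, -45] [627.54407801 113.39920162 143.15618822] [268.58613637 115.35395378]
[162, 13, -25] [604.78479948  94.58758666 163.1596475 ] [241.00534396 112.14332028]
[162, -13, -25] [614.57683483 118.67318479 163.15708085] [252.15237985  87.88733486]
```

The spout corners match to 1 px. The mouth lies about 1.5 mm further in +x. Lowering.

```bash
python3 -m handwheel '[[-1.3,0.6,3,0,0,0,1],[0,0,7,0,0,0,1],[0,0,9,0,0,0,1],[0,0,9,0,0,0,1],[0,0,7,0,0,0,1],[0,0,5,0,0,0,1],[0,0,3,0,0,0,1],[0,0,1.5,0,0,0,1],[0,0,0,0,0,0,1],[0,0,0,0,0,0,1]]' | tail -c 200
python3 - <<'E'
from h import *
s=cam('side')
cv2.imwrite('pics/i.png',cv2.resize(s['frame'][100:200,310:430],(720,600),interpolation=2))
# tilt: rows of pivot about spout (tool frame per row)
o=sensors.get_obs();print(o['ft_force'],o['moment'])
r=np.array([155,0,-35+58-40-0])  # placeholder
# tool frame: spout relative to TCP: x=155, z=down: 35+2-18.7
P=np.array([155,0,35+2-18.7])
for d in (.1,.15):
    R=Ro.from_rotvec([0,-d,0]).as_matrix(); print(d,P-R@P, R[:,0])
E
```

```text
t: 11.05
ee_pos: [761.4, 46.0, 127.2]
orientation: [0.602, 3.083, 0.0]
ft_force: [-0.5, 0.1, -1.0]
width: 14.0
grasp_force: 30.0
[ 0.74488161  0.62989984 -1.4525389 ] [ 0.00108642 -0.10627299 -0.00693104]
0.1 [  2.60130591   0.         -15.3827558 ] [0.99500417 0.         0.09983342]
0.15 [  4.47520074   0.         -22.95742126] [0.98877108 0.         0.14943813]
```

View pics/i.png

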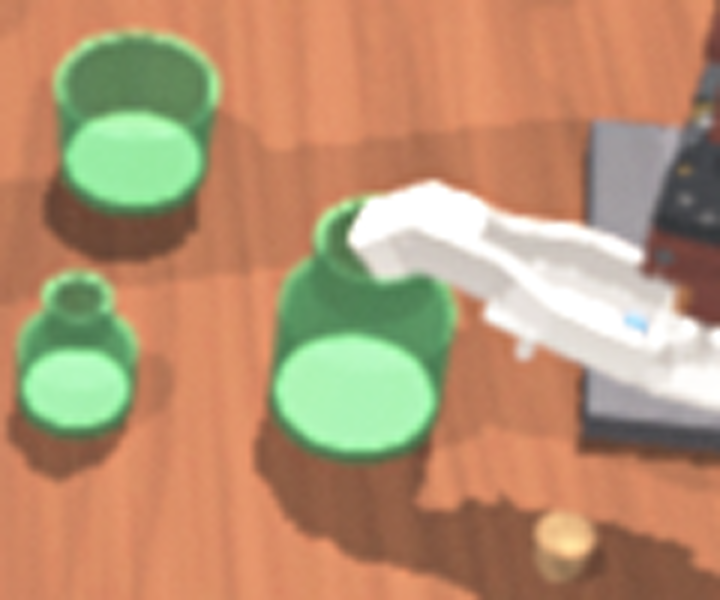

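The lip is inside the mouth at about (385,270) in the crop, level, with the marble still back at (635,322). Now I tip about the spout.

```bash
python3 -m handwheel '[[1.1,0,-7.7,0,-0.05,0,1],[1.1,0,-7.7,0,-0.05,0,1],[1.1,0,-7.7,0,-0.05,0,1],[1.1,0,-7.7,0,-0.05,0,1],[1.1,0,-7.7,0,-0.05,0,1],[1.1,0,-7.7,0,-0.05,0,1],[1.1,0,-7.7,0,-0.05,0,1]]' | tail -c 200
cat >> h.py <<'E'
def st():
    o=sensors.get_obs();M=Ro.from_rotvec(o['orientation']).as_matrix()
    print(o['t'],np.round(o['qpos'],2),np.round(o['ft_force'],1),'spout',np.array(o['ee_pos'])+M@[155,0,18.3],'tilt',np.degrees(np.arcsin(-M[2,0])),'zt',M.T@[0,0,1])
E
python3 -c "from h import *;st()"
```

```text
t: 11.98
ee_pos: [746.8, 51.9, 179.4]
orientation: [0.536, 2.743, -0.095]
ft_force: [-0.3, 0.4, -0.9]
width: 14.1
grasp_force: 30.0
11.975 [ 0.12  0.54  1.6  -0.26  0.71 -0.89] [-0.3  0.4 -0.9] spout [617.8776144  104.27442179 108.80363479] tilt 20.16348427298432 zt [-3.44700009e-01  2.65503730e-04 -9.38712860e-01]
```

```bash
python3 -m handwheel '[[1.1,0,-7.7,0,-0.05,0,1],[1.1,0,-7.7,0,-0.05,0,1],[1.1,0,-7.7,0,-0.05,0,1],[1.1,0,-7.7,0,-0.05,0,1],[1.1,0,-7.7,0,-0.05,0,1],[1.6,0,-7,0,-0.05,0,1],[1.6,0,-7,0,-0.05,0,1],[1.6,0,-7,0,-0.05,0,1],[0,0,0,0,0,0,1],[0,0,0,0,0,0,1]]' | tail -c 200
python3 -c "
from h import *;st();s=cam('side')
cv2.imwrite('pics/j.png',cv2.resize(s['frame'][100:200,310:430],(720,600),interpolation=2))"
```

```text
t: 13.22
ee_pos: [712.0, 66.3, 225.2]
orientation: [0.46, 2.355, -0.18]
ft_force: [-0.1, 1.1, -2.9]
width: 13.9
grasp_force: 30.0
13.225 [ 0.25  0.41  1.88 -1.13  0.46  0.02] [-0.1  1.1 -2.9] spout [618.43790678 104.32304539 106.16203894] tilt 42.95691272493622 zt [-6.81448178e-01  4.83187544e-04 -7.31866208e-01]
```

View pics/j.png

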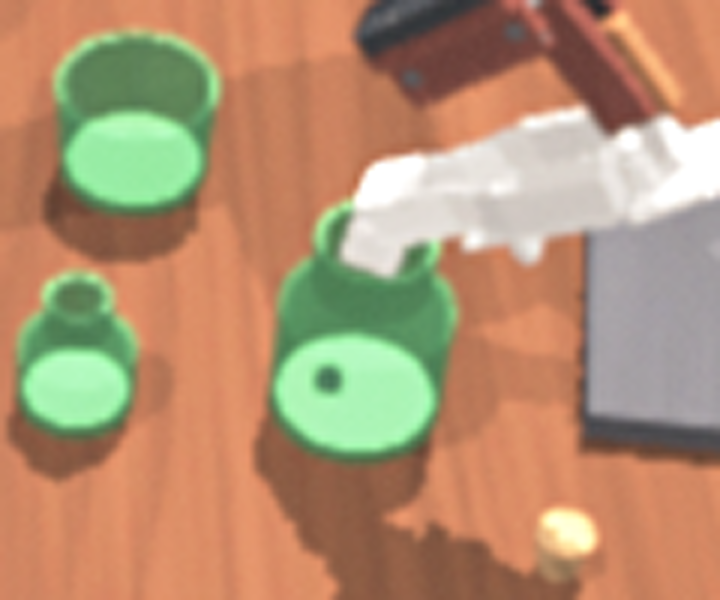

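The marble is in the jar, the dark dot at crop (328,378), and the jar is upright. Next I untip and lift out.

```bash
python3 -m handwheel '[[-1.2,0,7.2,0,0.05,0,1],[-1.2,0,7.2,0,0.05,0,1],[-1.2,0,7.2,0,0.05,0,1],[-1.2,0,7.2,0,0.05,0,1],[-1,0,7.2,0,0.05,0,1],[-1,0,7.4,0,0.05,0,1],[-0.7,0,7.7,0,0.05,0,1],[-0.7,0,7.7,0,0.05,0,1],[-0.7,0,7.7,0,0.05,0,1],[-0.7,0,7.7,0,0.05,0,1]]' | tail -c 200
python3 -m handwheel '[[-0.7,0,7.7,0,0.05,0,1],[-0.7,0,7.7,0,0.05,0,1],[-0.7,0,7.7,0,0.05,0,1],[-0.7,0,7.7,0,0.05,0,1],[-0.7,0,7.7,0,0.05,0,1],[0,0,-5,0,0,0,1],[0,0,-15,0,0,0,1],[0,0,-15,0,0,0,1],[0,0,-10,0,0,0,1],[0,0,0,0,0,0,1]]' | tail -c 200
python3 -c "
from h import *;st();o=sensors.get_obs();print(o['orientation'],go([577,-197,128]))"
```

```text
t: 14.52
ee_pos: [753.6, 49.3, 166.1]
orientation: [0.555, 2.843, -0.067]
ft_force: [0.5, 0.4, -0.7]
width: 13.8
grasp_force: 30.0
t: 15.78
ee_pos: [762.1, 46.2, 175.8]
orientation: [0.601, 3.08, 0.001]
ft_force: [-0.9, 0.6, -2.0]
width: 13.7
grasp_force: 30.0
15.775 [ 0.04  0.67  1.32 -0.    1.15 -1.14] [-0.9  0.6 -2. ] spout [618.55646779 104.48832479 157.05524456] tilt 0.1616900972239035 zt [-0.00282202  0.00128612 -0.99999519]
[6.01312896e-01 3.08043568e+00 1.13244644e-03] [  80.20453526 -295.02124574   65.88702559]
```

```bash
python3 -m handwheel '[[3,-10,0,0,0,0,1],[5,-20,0,0,0,0,1],[8,-30,0,0,0,0,1],[9,-34,0,0,0,0,1],[9,-34,0,0,0,0,1],[9,-34,0,0,0,0,1],[9,-34,0,0,0,0,1],[9,-34,0,0,0,0,1],[9,-30,0,0,0,0,1],[6,-20,0,0,0,0,1]]' | tail -c 20
python3 -m handwheel '[[4,-15,5,0,0,0,1],[0,0,15,0,0,0,1],[0,0,20,0,0,0,1],[0,0,20,0,0,0,1],[0,0,15,0,0,0,1],[0,0,10,0,0,0,1],[0,0,0,0,0,0,1],[0,0,0,0,0,0,1],[0,0,0,0,0,0,1]]' | tail -c 200
python3 -c "
from h import *;st();print(go([577,-197,59.2]));s=cam('side')
cv2.imwrite('pics/k.png',cv2.resize(s['frame'][125:280,290:400],(425,600),interpolation=2))"
```

```text
1
grasp_force: 30.0
t: 18.15
ee_pos: [576.7, -197.4, 89.4]
orientation: [0.602, 3.082, -0.0]
ft_force: [-0.2, 0.6, -1.3]
width: 14.1
grasp_force: 30.0
18.15 [-0.35  0.57  1.74  0.    0.82 -1.53] [-0.2  0.6 -1.3] spout [ 433.13525043 -139.08077191   70.88698419] tilt 0.07585084790585793 zt [-1.32384665e-03  5.72837140e-05 -9.99999122e-01]
[-0.06977435  0.47621665 48.89231051]
```

View pics/k.png

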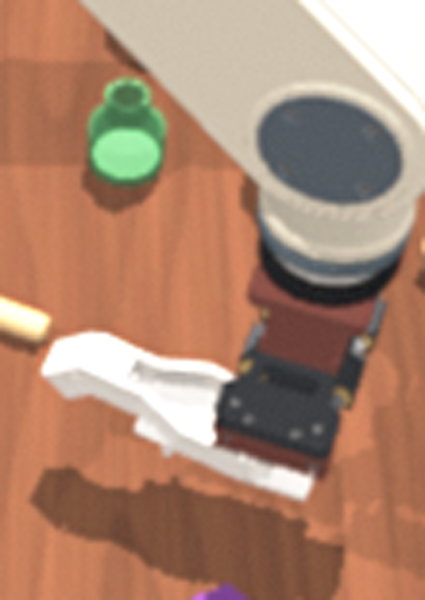

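The scoop hangs level over its old place. I lower to near contact, then creep down.

```bash
python3 -m handwheel '[[0,0,12,0,0,0,1],[0,0,14,0,0,0,1],[0,0,10,0,0,0,1],[0,0,6,0,0,0,1],[0,0,3,0,0,0,1],[0,0,2,0,0,0,1],[0,0,1,0,0,0,1],[0,0,0,0,0,0,1]]' | tail -c 200
python3 -m handwheel '[[0,0,0.5,0,0,0,1],[0,0,0,0,0,0,1],[0,0,0,0,0,0,1]]' | tail -c 140
python3 -m handwheel '[[0,0,0.5,0,0,0,1],[0,0,0,0,0,0,1],[0,0,0,0,0,0,1]]' | tail -c 140
```

```text
t: 19.2
ee_pos: [576.4, -197.3, 40.8]
orientation: [0.602, 3.083, -0.0]
ft_force: [0.5, 0.5, -1.2]
width: 13.5
grasp_force: 30.0
t: 19.58
ee_pos: [576.4, -197.3, 40.5]
orientation: [0.602, 3.083, -0.0]
ft_force: [0.1, -0.2, 1.2]
width: 13.9
grasp_force: 30.0
t: 19.95
ee_pos: [576.5, -197.3, 40.5]
orientation: [0.602, 3.083, -0.0]
ft_force: [-1.4, 1.4, 7.6]
width: 13.9
grasp_force: 30.0
```

Contact at 7.6 N. I release, opening gently, and retreat.

```bash
python3 -m handwheel '[[0,0,-0.2,0,0,0,0.8],[0,0,0,0,0,0,0.7],[0,0,0,0,0,0,0.6],[0,0,0,0,0,0,0.5],[0,0,0,0,0,0,0.5],[0,0,0,0,0,0,0.5]]' | tail -c 140
python3 -m handwheel '[[0,0,-8,0,0,0,0.5],[0,0,-15,0,0,0,0.5],[0,0,-25,0,0,0,0.5],[0,0,-40,0,0,0,0.5],[0,0,-40,0,0,0,0.5],[0,0,-40,0,0,0,0.5],[0,-50,0,0,0,0,0.5],[0,-50,0,0,0,0,0.5],[0,-50,0,0,0,0,0.5],[0,0,0,0,0,0,0.5]]' | tail -c 200
python3 -c "
from h import *;s=cam('side');t=cam('top')
A=cv2.resize(s['frame'][125:275,290:390],(400,600),interpolation=2)
B=cv2.resize(t['frame'][105:225,230:390],(400,300),interpolation=2)
cv2.imwrite('pics/l.png',np.hstack([A,np.vstack([B,B*0])]))"
```

```text
t: 20.7
ee_pos: [576.2, -197.3, 39.8]
orientation: [0.602, 3.083, -0.0]
ft_force: [1.0, 0.5, 0.0]
width: 44.0
grasp_force: 0.0
t: 21.95
ee_pos: [518.7, -339.0, 209.2]
orientation: [0.608, 3.081, -0.002]
ft_force: [0.4, -0.4, 0.2]
width: 43.7
grasp_force: 0.0
```

View pics/l.png

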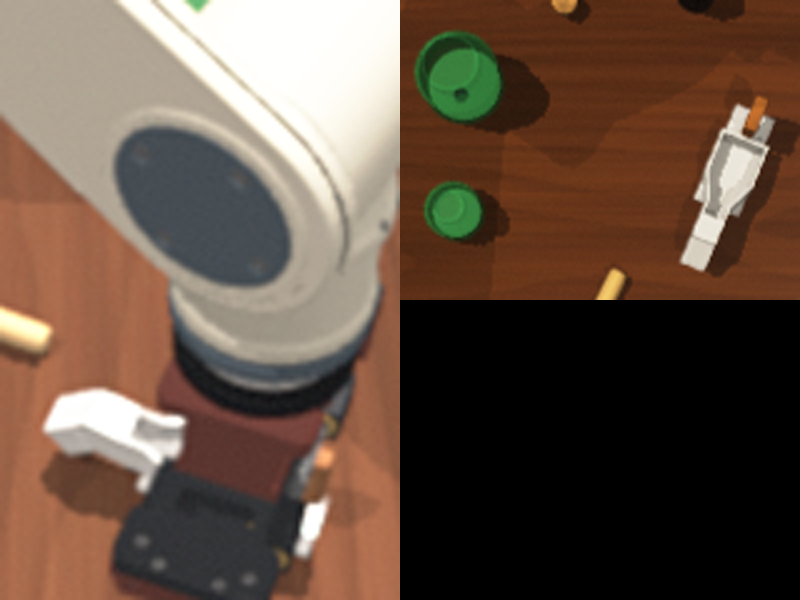

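The scoop stands empty where it started. The marble is in the upright jar (top crop (461,96)), and the arm is clear at z 209. Handing in.

```bash
python3 -c "
from h import *;print(ctrl.close_job())"
```

```text
the job is handed in; nothing more can be done
None
```

I tipped the marble into the largest necked jar, which stayed upright, set the scoop back on the bench on its feet, and handed the job in at about 22 s; the hand-in gave no verdict.

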